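Set out an order on the dispensing board

TASK

Set out the order on the wooden board, each thing standing upright in the middle of its own pale round spot: the mortar on the spot nearest the tea mug, the little dark bottle on the spot nearest the tape roll, and the string spool on the spot between them. Then stand the brass weight in the middle of the spool's top to hold the string end down. Knock nothing over, and leave the mug and the tape roll where they are.

Things in the scene. Friction and masses are not known exactly. Their poses are not given: they have to be found in the camera images.
- board: Fixed low wooden set-out board lying on the counter, 110 (x) x 300 (y) x 14 mm high, flat on top, with dark end strips. Origin: centre of its underside; its y axis runs along its length, z up. Three pale round inlaid spots, each 68 mm across with its dark ring, flush with the top: their centres lie on the long centre line at y = -90, 0 and +90 mm in the board's frame, top surface at z = 14 mm.
- mortar: Loose small bronze mortar, an open cup 56 mm across at the rim, 55 mm high, foot 47 mm across, sides nearly upright from 14 mm up. Stands upright on the counter. Origin: centre of its underside, z up. Can be gripped across the outside just below the rim.
- tincture_bottle: Loose small dark bottle with a pale band and a screw cap, 28 mm diameter body up to 50 mm, cap 22 mm across, 69 mm high in all. Stands upright on the counter. Origin: centre of its underside, z up.
- string_spool: Loose spool of white cotton string with flat wooden flanges, 41 mm diameter, 45 mm high, standing on one flange. Grips like a plain cylinder. Origin: centre of its underside, z up.
- brass_weight: Loose brass balance weight, 23 mm diameter, 30 mm high, with a narrow neck and a knob on top. Grips like a plain upright cylinder. Stands upright on the counter. Origin: centre of its underside, z up.
- tea_mug: Spotted white mug standing on the counter beyond one end of the board (either end), body 92 mm across, 127 mm over the handle, 93 mm high; the handle points away from the robot. Loose, to be left where it is. Origin: on its underside, at the middle of its outline.
- tape_roll: Roll of tan packing tape lying flat on the counter beyond the other end of the board, 94 mm across, 48 mm high. Loose, to be left where it is. Origin: centre of its underside.
Not all that is in view belongs to the job. Leave any purple or red look-alike of the tincture_bottle alone.

How it is judged:
By the outcome, as a careful person would: the job done as asked, in the order asked, and still so for the second after the job is handed in, with the robot touching nothing.
It also fails if it takes over 99 s, if anything falls off the work surface, if the arm or the gripper's body presses on something with over 40 N, if the wrist force passes 120 N, or if a joint passes its speed limit or range.

ROBOT

A 6-joint arm with a two-finger parallel gripper is mounted at the origin on a cart in front of the work surface, level with it; the furniture and walls round the work are solid. World frame = base frame: x ahead of the robot, y to its left, z up, the work surface at z = 0. Lengths are in m, angles in degrees, forces in N, time in s.
With the tool pointing down it reaches from about 0.4 to 0.825 m from the base axis. Payload 7 kg.
Tool frame: the origin (TCP) lies on the centre line of the jaws, within the pads' length; the fingertips stand 8 mm ahead of it and the grasp point (between the pads) lies 11 mm behind it; z points along the fingers, y is the line along which they close (so a half turn about z gives the same grasp; the last joint's range is limited). The gripper opens to 88 mm and grips with 3 to 60 N. Pads are 19 mm wide; open, the fingers measure 130 mm over their backs; the gripper's body (78 mm by 193 mm) begins 47 mm behind the grasp point.
Start: joints at [82.454, 20.546, 0.682, 0, -70.136, -16.507], TCP at [0.275, 0.616, 0.235] pointing down, gripper open.
Joint ranges: [-176.03, 176.03], [-82.01, 121.73], [-58.28, 71.71], [-173.87, 95.51], [-174.79, -0.11], [-173.66, 173.66]. Speed limits (degrees/s): [136.94, 136.94, 172.46, 180, 180, 180].

INTERFACE

Orientations are given as [roll, pitch, yaw] about the fixed x, y, z axes, in that order (R = Rz(yaw) Ry(pitch) Rx(roll)).
In Python, from plant import r gives the robot as it stands.
- The arm moves only by the tool carry_out, never from a script. Its argument "targets" is a list of rows, each a list of 6 numbers: the shift along the tool's x, y, z scaled (see below), then the turn, a rotation vector about the tool's x, y, z scaled (see below). A call has 1 to 5 rows; each row shifts and turns the commanded pose from where the row before left it, along the tool's axes as they then stand; what a row does not reach is not made up. The controller multiplies each number of a shift by 0.5 m and each number of a turn by 60 degrees. A row lasts 1/8 s, in which the tool goes at most 62.5 mm and 10.7 degrees, less where a joint would pass 70% of its speed; a pose out of reach is approached as far as the arm can. A call with a number of a shift or a turn outside -1 to 1 is refused whole. A call with a gripper value outside its range is refused whole. "hand" is the opening, from 0 (shut) to 1 (fully open), set as the call begins (left out, the last holds). The fingers move at their own pace and stop on an object; "squeeze" is the grip in N (left out, the last holds). Time passes only in rows, so rows that do not move let the fingers close. It gives the time, the measured TCP pose, the force, the opening and the grip force at its end, in the units of the state.
- r.get_state(): the state, without advancing time (a new reading comes with each control period).
- r.capture(name): name is "side" or "top"; returns the picture (400x640x3 uint8, red, green, blue); there is no depth.
- r.camera_info(name): a dict with "K" (3x3 intrinsics, pixels), "distortion" ([k1, k2, p1, p2, k3] as OpenCV has them; the pictures are not rectified), "eye" and "attitude" of the camera in the world. Camera axes: x right, y down, z forward; pixel columns grow to the right and rows downward; lengths in m; the calibration is good to about 2 mm. A picture is of the moment at which its call begins. camera_info takes no time and is no camera call.
- r.close_job(): hands the job in; it is judged then, once.
The state is a dict: "time_s": time; "joints": joint angles; "qd": joint speeds; "joint_torque": joint torques, N m; "tcp_pos": TCP position; "eef_rot": TCP orientation; "contact_force": force on the tool from outside, world axes, zero at the start; "moment": the same for the moment, N m; "gripper_width": finger opening in m; "gripper_force": force on a finger pad.
Only numpy, scipy, OpenCV 4.12 (cv2) and the standard library are available. Lean on these libraries where they do the work, as an engineer would, in place of code of your own. Each camera call takes 0.05 s, during which the arm holds its last target. There are 200 camera calls.

## Working session

There is one attempt and no reset: what is moved stays moved. The work goes in short steps, Python scripts to look and compute and a tool call to move; the robot and the scene stay as the last step left them, time stands still between calls to the robot, and variables do not carry over. Pictures are saved under pics/ and viewed, at most 14 in all, crops included, and the job is handed in when it is done.

Besides the shell and the picture viewer there is one more tool, called after ">>>" in YAML: its name, and indented under it one key for each argument. carry_out: Moves the arm, as the interface text tells. Its arguments: {"type":"object","properties":{"targets":{"type":"array","items":{"type":"array","items":{"type":"number","minimum":-1,"maximum":1}}},"hand":{"type":"number"},"squeeze":{"type":"number"}},"required":["targets"]}

```bash
ls; mkdir -p pics
python3 - <<'E'
from plant import r
import cv2
s=r.get_state(); print({k:s[k] for k in("time_s","tcp_pos","eef_rot","gripper_width","contact_force")})
for n in("side","top"):
    print(n,r.camera_info(n)); cv2.imwrite(f"pics/{n}0.png",r.capture(n)[:,:,::-1])
E
```

```text
pics
{'time_s': 0.0, 'tcp_pos': array([0.27495007, 0.61595762, 0.23360513]), 'eef_rot': array([ 1.79904971e+02, -1.05250970e-02, -2.40591634e+01]), 'gripper_width': 0.08738523068517058, 'contact_force': array([ 0.37549514, -0.58728868,  0.02384617])}
side {'K': array([[506.66787407,   0.        , 317.75709073],
       [  0.        , 506.66787407, 208.82633505],
       [  0.        ,   0.        ,   1.        ]]), 'distortion': array([-0.09733724,  0.        ,  0.        ,  0.        ,  0.        ]), 'eye': array([ 0.5728538 , -0.87091001,  0.74123307]), 'attitude': array([-127.71318901,    0.63575752,    1.42366572])}
top {'K': array([[475.93749076,   0.        , 317.52144562],
       [  0.        , 475.93749076, 196.37394418],
       [  0.        ,   0.        ,   1.        ]]), 'distortion': array([0.03105921, 0.        , 0.        , 0.        , 0.        ]), 'eye': array([0.26401482, 0.0032413 , 1.40846441]), 'attitude': array([-1.67678368e+02, -1.55460878e-01, -8.66382354e+01])}
```

View pics/side0.png

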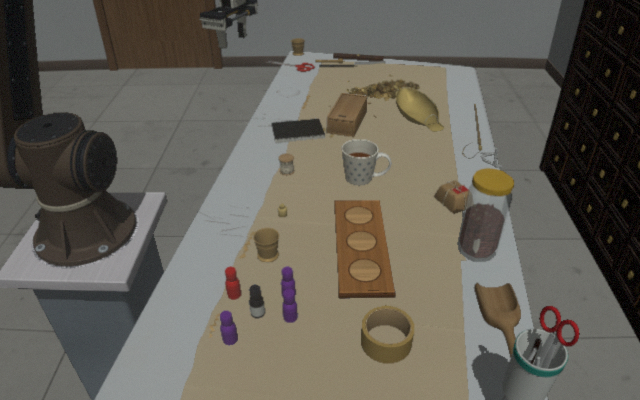

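View pics/top0.png

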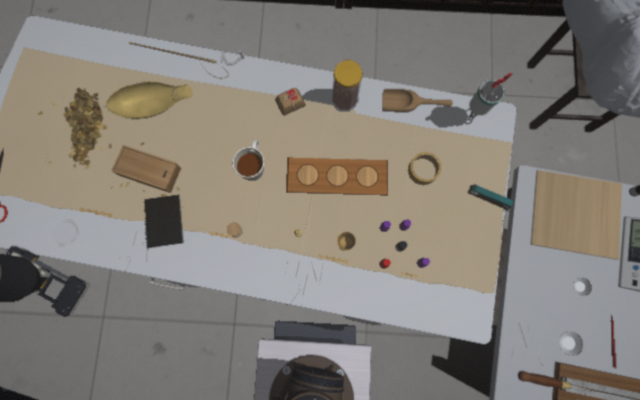

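The side view shows the spool at (287,165), the weight at (282,211), the mortar at (266,245) and the dark bottle at (257,301) among purple and red look-alikes. The board is at (362,245), with the mug at its far end and the tape roll at its near end. I'll enlarge crops to measure from.

```bash
cat > h.py <<'E'
import numpy as np, cv2
from scipy.spatial.transform import Rotation as Ro
from plant import r
class Cam:
    def __init__(s,n):
        c=r.camera_info(n); s.K=np.array(c["K"]); s.d=np.array(c["distortion"]); s.e=np.array(c["eye"])
        s.R=Ro.from_euler("xyz",c["attitude"],degrees=True).as_matrix()
    def ray(s,p):
        u=cv2.undistortPoints(np.array([[p]],float),s.K,s.d)[0,0]; return s.R@np.array([u[0],u[1],1])
    def at(s,p,z):
        d=s.ray(p); return s.e+d*(z-s.e[2])/d[2]
    def px(s,P):
        return cv2.projectPoints(np.atleast_2d(np.array(P,float)),cv2.Rodrigues(s.R.T)[0],-s.R.T@s.e,s.K,s.d)[0][:,0]
S,T=Cam("side"),Cam("top")
def tri(ps,pt):
    a,b=S.ray(ps),T.ray(pt); k=np.linalg.lstsq(np.c_[a,-b],T.e-S.e,rcond=None)[0]
    p,q=S.e+k[0]*a,T.e+k[1]*b; return (p+q)/2,np.linalg.norm(p-q)
def crop(src,x,y,w,h,f,out):
    im=src if not isinstance(src,str) else cv2.imread(src)
    c=cv2.resize(im[y:y+h,x:x+w],None,fx=f,fy=f,interpolation=cv2.INTER_CUBIC)
    for i in range(0,w,10):
        cv2.line(c,(i*f,0),(i*f,8 if i%50 else 16),(0,255,0),1)
        if i%20==0: cv2.putText(c,str(x+i),(i*f+2,24),0,.4,(0,255,0),1)
    for j in range(0,h,10):
        cv2.line(c,(0,j*f),(8,j*f),(0,255,0),1)
        if j%20==0: cv2.putText(c,str(y+j),(10,j*f+4),0,.4,(0,255,0),1)
    cv2.imwrite(out,c)
E
python3 - <<'E'
from h import *
crop("pics/top0.png",222,150,174,126,4,"pics/topc.png")
crop("pics/side0.png",215,148,190,150,4,"pics/sidec.png")
print(S.at((362,241),.014),T.at((337.5,175.5),.014))
E
```

```text
[ 0.64016218 -0.04382585  0.014     ] [ 0.63647702 -0.0392703   0.014     ]
```

View pics/topc.png

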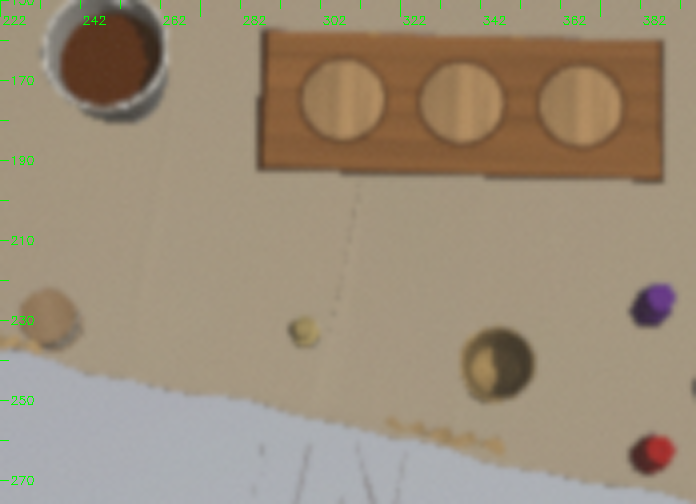

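View pics/sidec.png

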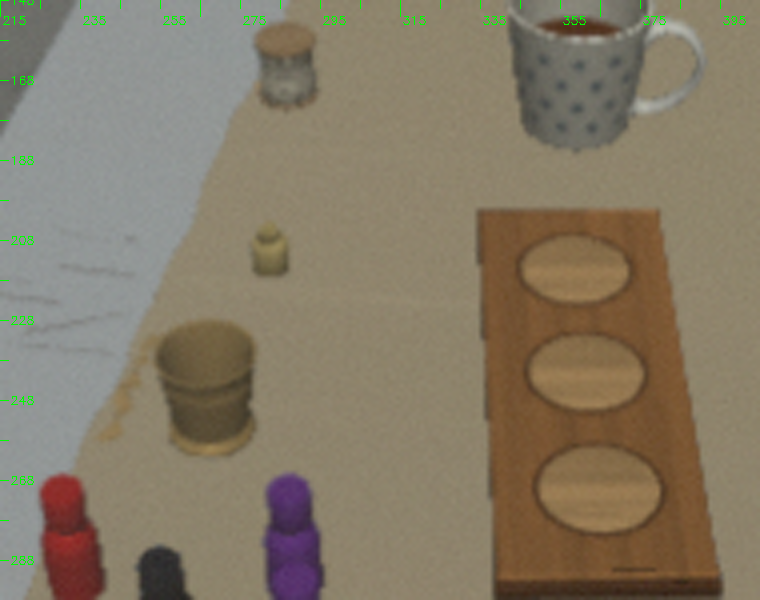

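Run:
```python
from h import *
for n,s,t in [("spotA(mug)",(358.4,214.6),(307.4,174.6)),("spotB",(361.1,240.4),(336.9,175.4)),("spotC",(364.4,269.9),(366.9,175.9)),
 ("mortar rim",(266.1,235.9),(346.1,240.6)),("spool top",(285.9,157.4),(233.6,229.1)),("weight",(281.6,204.6),(297.0,231.0))]:
    p,g=tri(s,t); print(n,p.round(4),round(g,4))
a=cv2.imread("pics/top0.png")[210:275,370:440]; b=cv2.imread("pics/side0.png")[255:350,210:310]
f=5; crop(a,0,0,70,65,5,"pics/a.png"); crop(b,0,0,100,95,5,"pics/b.png")
A=cv2.imread("pics/a.png");B=cv2.imread("pics/b.png"); h=B.shape[0]
A=cv2.copyMakeBorder(A,0,h-A.shape[0],0,0,cv2.BORDER_CONSTANT)[:, :295]
cv2.imwrite("pics/bot.png",np.hstack([A,B]))
```

```text
spotA(mug) [0.6355 0.0521 0.0107] 0.0014
spotB [ 0.6382 -0.0375  0.01  ] 0.0009
spotC [ 0.6416 -0.1285  0.01  ] 0.0
mortar rim [ 0.4366 -0.0721  0.0506] 0.0015
spool top [0.4527 0.2543 0.0396] 0.0024
weight [0.4578 0.0709 0.0248] 0.002
```

View pics/bot.png

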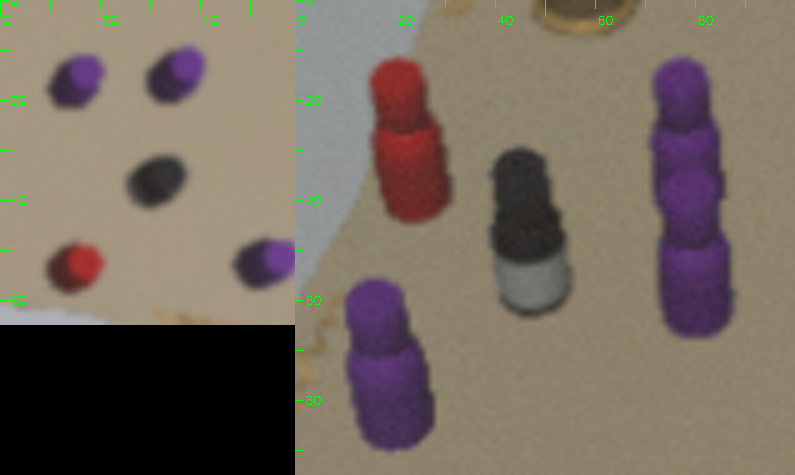

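```bash
cat >> h.py <<'E'
TH=np.linspace(0,2*np.pi,40)
def sil(C,x,y,prof,z0=0,F=4):
    m=np.zeros((400*F,640*F),np.uint8)
    for (r0,a),(r1,b) in zip(prof[:-1],prof[1:]):
        P=[[x+q*np.cos(t),y+q*np.sin(t),z0+z] for q,z in((r0,a),(r1,b)) for t in TH]
        h=cv2.convexHull(((C.px(P)+.5)*F).astype(np.int32)); cv2.fillConvexPoly(m,h,1)
    return m
def fit(C,mask,x,y,prof,z0=0):
    """mask: boolean 400x640; returns xy maximising IoU"""
    from scipy.optimize import minimize
    M=cv2.resize(mask.astype(np.uint8),None,fx=4,fy=4,interpolation=cv2.INTER_NEAREST)
    def f(p):
        s=sil(C,p[0]/100,p[1]/100,prof,z0); return -(s&M).sum()/max(1,(s|M).sum())
    o=minimize(f,[x*100,y*100],method="Nelder-Mead",options=dict(initial_simplex=[[x*100,y*100],[x*100+.6,y*100],[x*100,y*100+.6]],xatol=.005))
    return (o.x/100).round(4),round(-o.fun,3)
BOT=[(.014,0),(.014,.05),(.011,.053),(.011,.069)]
E
python3 - <<'E'
from h import *
im={"top":cv2.imread("pics/top0.png").astype(int),"side":cv2.imread("pics/side0.png").astype(int)}
def comps(n,fn,box):
    b,g,q=np.moveaxis(im[n],2,0); m=fn(b,g,q).astype(np.uint8); z=np.zeros_like(m); x,y,w,h=box; z[y:y+h,x:x+w]=m[y:y+h,x:x+w]
    k,l,st,ce=cv2.connectedComponentsWithStats(z)
    return [(l==i,ce[i],st[i,4]) for i in range(1,k) if st[i,4]>20]
pur=lambda b,g,q:(b>g+20)&(q>g+8); red=lambda b,g,q:(q>b+50)&(q>g+50); dark=lambda b,g,q:(np.maximum(np.maximum(b,g),q)<85)
for nm,fn in(("purple",pur),("red",red),("dark",dark)):
    for m,c,a in comps("top",fn,(375,212,65,60)):
        p=T.at(c,.03); print("T",nm,c.round(1),a,*fit(T,m,p[0],p[1],BOT))
    for m,c,a in comps("side",fn,(215,258,90,92)):
        p=S.at(c,.035); 
        print("S",nm,c.round(1),a,*(fit(S,m,p[0],p[1],BOT) if nm!="dark" else fit(S,m,p[0],p[1],[(.014,.026),(.014,.05),(.011,.053),(.011,.069)])))
E
```

```text
T purple [406.3 223.7] 64 [ 0.5337 -0.2313] -0.0
T purple [386.1 225.2] 63 [ 0.5258 -0.1724] -0.0
T purple [425.  261.6] 59 [ 0.417  -0.3325] -0.0
S purple [288.4 294.8] 636 [ 0.5292 -0.2063] -0.0
S purple [227.6 328. ] 413 [ 0.4272 -0.2874] -0.0
T red [386.4 262.3] 51 [ 0.4182 -0.1762] -0.0
S red [231.7 282.9] 322 [ 0.418  -0.2039] -0.0
T dark [402.6 226. ] 40 [ 0.5264 -0.2204] -0.0
T dark [382.5 227.2] 32 [ 0.5192 -0.1621] -0.0
T dark [400.8 245.8] 75 [ 0.468  -0.2165] -0.0
T dark [420.2 262.7] 41 [ 0.4295 -0.3067] -0.0
S dark [287.5 278.1] 48 [ 0.5145 -0.2086] -0.0
S dark [289.3 296.5] 100 [ 0.5212 -0.2158] -0.0
S dark [255.4 296.8] 269 [ 0.4564 -0.2102] -0.0
S dark [290.1 315. ] 114 [ 0.5363 -0.2815] -0.0
S dark [231.9 330.7] 133 [ 0.4162 -0.2735] -0.0
S dark [223.7 338. ] 21 [ 0.4141 -0.3551] -0.0h.py:40: RuntimeWarning: overflow encountered in scalar negative
  s=sil(C,p[0]/100,p[1]/100,prof,z0); return -(s&M).sum()/max(1,(s|M).sum())
```

```bash
sed -i 's/return -(s&M).sum()/return -float((s\&M).sum())/' h.py
python3 - <<'E'
from h import *
im={"top":cv2.imread("pics/top0.png").astype(int),"side":cv2.imread("pics/side0.png").astype(int)}
def comps(n,fn,box):
    b,g,q=np.moveaxis(im[n],2,0); m=fn(b,g,q).astype(np.uint8); z=np.zeros_like(m); x,y,w,h=box; z[y:y+h,x:x+w]=m[y:y+h,x:x+w]
    k,l,st,ce=cv2.connectedComponentsWithStats(z)
    return [(l==i,ce[i],st[i,4]) for i in range(1,k) if st[i,4]>50]
anyb=lambda b,g,q:(g<75)
for m,c,a in comps("top",anyb,(375,212,65,60)):
    p=T.at(c,.03); print("T",c.round(1),a,*fit(T,m,p[0],p[1],BOT))
red=lambda b,g,q:(q>b+30)&(q>g+30)&(g<90); pur=lambda b,g,q:(b>g+15)&(g<90)
for fn in (red,pur):
  for m,c,a in comps("side",fn,(215,258,90,92)):
    p=S.at(c,.035); print("S",c.round(1),a,*fit(S,m,p[0],p[1],BOT))
for m,c,a in comps("side",lambda b,g,q:(g<75),(244,280,24,40)):
    p=S.at(c,.035); print("S dark",c.round(1),a,*fit(S,m,p[0],p[1],[(.014,.026),(.014,.05),(.011,.053),(.011,.069)]))
E
```

```text
T [404.5 224.8] 75 [ 0.4936 -0.242 ] 0.639
T [384.6 226. ] 69 [ 0.4866 -0.1834] 0.624
T [400.8 245.8] 73 [ 0.4341 -0.2314] 0.643
T [384.4 263.1] 67 [ 0.3809 -0.185 ] 0.634
T [422.4 262.1] 77 [ 0.3919 -0.2967] 0.631
S [232.  283.6] 383 [ 0.382  -0.1914] 0.833
S [288.5 295.1] 664 [ 0.496  -0.2383] 0.603
S [227.6 328.1] 428 [ 0.3914 -0.2992] 0.814
S dark [255.5 296.7] 261 [ 0.4341 -0.2361] 0.758
```

>>> carry_out:
  targets:
    - [0.05,0,0,0,0,-0.134]
    - [0.05,0,0,0,0,-0.134]
    - [0.05,0,0,0,0,-0.133]
    - [0.08,0.08,0,0,0,0]
    - [0.08,0.08,0,0,0,0]
  hand: 1
  squeeze: 15

```text
time_s: 0.72
tcp_pos: [0.4274, 0.5148, 0.2337]
eef_rot: [179.9, 0.0, 0.1]
contact_force: [1.1, 1.2, 0.9]
gripper_width: 0.0873
gripper_force: 0.0
```

>>> carry_out:
  targets:
    - [0.004,0.11,0,0,0,0]
    - [0.004,0.11,0,0,0,0]
    - [0.004,0.11,0,0,0,0]
    - [0.004,0.11,0,0,0,0]
    - [0.004,0.11,0,0,0,0]

```text
time_s: 1.35
tcp_pos: [0.4364, 0.2389, 0.2344]
eef_rot: [180.0, 0.0, 0.0]
contact_force: [1.0, -0.2, 0.5]
gripper_width: 0.0874
gripper_force: 0.0
```

>>> carry_out:
  targets:
    - [0,0.11,0.02,0,0,0]
    - [0,0.11,0.02,0,0,0]
    - [0,0.11,0.02,0,0,0]
    - [0,0.11,0.02,0,0,0]
    - [0,0.1,0.02,0,0,0]

```text
time_s: 1.98
tcp_pos: [0.4363, -0.0309, 0.1843]
eef_rot: [-180.0, -0.0, 0.0]
contact_force: [1.5, -0.1, 0.8]
gripper_width: 0.0878
gripper_force: 0.0
```

>>> carry_out:
  targets:
    - [0,0,0,0,0,0]
    - [0,0,0,0,0,0]

```text
time_s: 2.22
tcp_pos: [0.4369, -0.0293, 0.1846]
eef_rot: [-180.0, -0.0, -0.1]
contact_force: [-0.3, -0.1, 0.1]
gripper_width: 0.088
gripper_force: 0.0
```

Run:
```python
from h import *
s=r.get_state(); p=s["tcp_pos"]; print(s["time_s"],p,s["eef_rot"],s["joints"],s["gripper_width"])
for n in("side","top"): cv2.imwrite(f"pics/{n}1.png",r.capture(n)[:,:,::-1])
tip=p+[0,0,-.008]; w=s["gripper_width"]/2
print("S tips", S.px([tip+[0,w,0],tip-[0,w,0]]).round(1).tolist(),"T",T.px([p]).round(1))
u=S.px([p])[0].astype(int); crop("pics/side1.png",u[0]-60,u[1]-60,120,100,5,"pics/side1c.png")
```

```text
2.225 [ 0.43685994 -0.02927935  0.18458926] [-1.79997502e+02 -1.12042878e-03 -5.55572463e-02] [ 2.21440015e+01  4.70895082e-02 -3.19664124e+01 -2.22877794e-03
 -5.79845168e+01  6.78016228e+01] 0.0880281470409217
S tips [[265.9, 162.6], [261.0, 187.1]] T [[332.7 232.9]]
```

View pics/side1c.png

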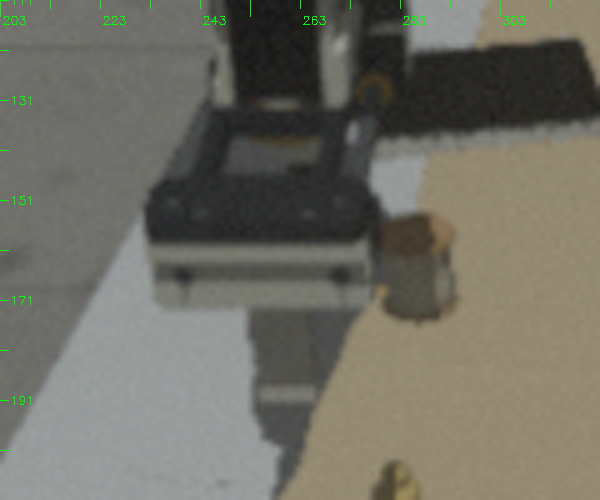

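The side crop shows the gripper with its near fingertip at about (260,191). That is within about 2 px of the prediction, so the calibration is roughly confirmed. Next I'll get single-view positions at the stated heights, then use self-centring grasps to refine the calibration.

Run:
```python
from h import *
for n,s,t,z in [("spotA(mug)",(358.4,214.6),(307.4,174.6),.014),("spotB",(361.1,240.4),(336.9,175.4),.014),("spotC",(364.4,269.9),(366.9,175.9),.014),
 ("mortar rim",(266.1,235.9),(346.1,240.6),.055),("spool top",(285.9,157.4),(233.6,229.1),.045),("weight knob",(281.6,204.6),(297.0,231.0),.028),("bottle cap",(254.6,288.2),(403.4,244.2),.069)]:
    print(n,S.at(s,z)[:2].round(4),T.at(t,z)[:2].round(4))
```

```text
spotA(mug) [0.6359 0.0483] [0.6339 0.0519]
spotB [ 0.6383 -0.0419] [ 0.6367 -0.0374]
spotC [ 0.6412 -0.1326] [ 0.6405 -0.1282]
mortar rim [ 0.4382 -0.0769] [ 0.4353 -0.072 ]
spool top [0.4547 0.2462] [0.4507 0.253 ]
weight knob [0.4573 0.0663] [0.4583 0.071 ]
bottle cap [ 0.4351 -0.2383] [ 0.433  -0.2328]
```

>>> carry_out:
  targets:
    - [0,0.089,0,0,0,0]
    - [0,0,0.08,0,0,0]
    - [0,0,0.08,0,0,0]
    - [0,0,0.08,0,0,0]
    - [0,0,0.069,0,0,0]

```text
time_s: 2.95
tcp_pos: [0.4372, -0.0725, 0.029]
eef_rot: [-180.0, -0.0, 0.1]
contact_force: [0.1, 0.6, 0.2]
gripper_width: 0.0875
gripper_force: 0.0
```

>>> carry_out:
  targets:
    - [0,0,0,0,0,0]
    - [0,0,0,0,0,0]
    - [0,0,0,0,0,0]
    - [0,0,0,0,0,0]
    - [0,0,0,0,0,0]
  hand: 0
  squeeze: 5

```text
time_s: 3.58
tcp_pos: [0.4378, -0.0735, 0.0311]
eef_rot: [-180.0, -0.1, 0.0]
contact_force: [-1.1, 0.6, 7.7]
gripper_width: 0.0551
gripper_force: 5.0
```

>>> carry_out:
  targets:
    - [0,0,0,0,0,0]
    - [0,0,-0.05,0,0,0]
    - [0,0,-0.05,0,0,0]
    - [0.05,-0.03,0,0,0,0]
    - [0.08,-0.05,0,0,0,0]
  squeeze: 20

```text
time_s: 4.2
tcp_pos: [0.5013, -0.0338, 0.0806]
eef_rot: [-180.0, -0.0, -0.1]
contact_force: [1.0, 0.3, -2.5]
gripper_width: 0.0537
gripper_force: 20.0
```

>>> carry_out:
  targets:
    - [0.08,-0.05,0,0,0,0]
    - [0.08,-0.05,0,0,0,0]
    - [0.08,-0.05,0,0,0,0]
    - [0.026,-0.018,0,0,0,0]
    - [0,0,0,0,0,0]

```text
time_s: 4.82
tcp_pos: [0.6346, 0.0506, 0.0791]
eef_rot: [180.0, 0.1, 0.0]
contact_force: [-0.7, -0.6, -2.0]
gripper_width: 0.0539
gripper_force: 20.0
```

>>> carry_out:
  targets:
    - [0,0,0,0,0,0]
    - [0,0,0,0,0,0]

```text
time_s: 5.08
tcp_pos: [0.6339, 0.0497, 0.0803]
eef_rot: [-180.0, 0.0, -0.0]
contact_force: [-0.2, -0.3, -3.0]
gripper_width: 0.0537
gripper_force: 20.0
```

Run:
```python
from h import *
s=r.get_state(); print(s["time_s"],s["tcp_pos"],s["eef_rot"],s["gripper_width"])
for n in("side","top"): cv2.imwrite(f"pics/{n}2.png",r.capture(n)[:,:,::-1])
crop("pics/side2.png",300,150,120,100,6,"pics/side2c.png")
```

```text
5.075 [0.63392064 0.04969092 0.08027156] [-1.79998199e+02  1.88972584e-02 -2.51613709e-02] 0.05365895816638693
```

View pics/side2c.png

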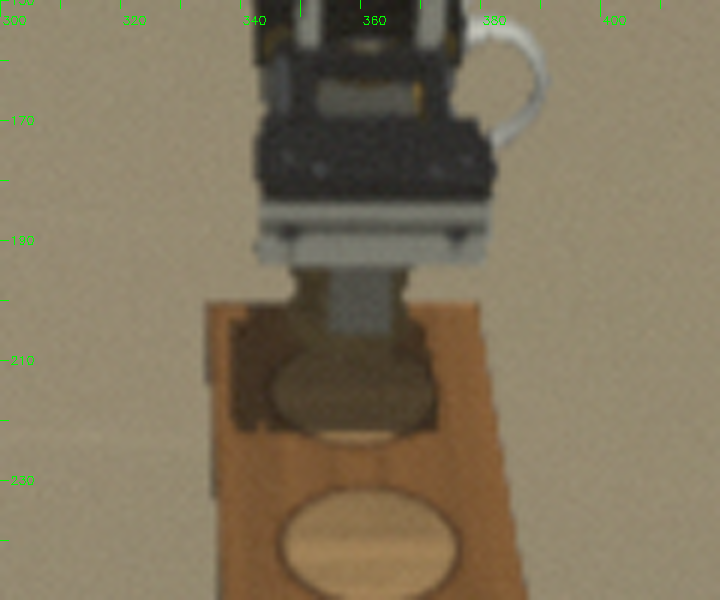

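>>> carry_out:
  targets:
    - [0,0,0.03,0,0,0]
    - [0,0,0.026,0,0,0]
    - [0,0,0.008,0,0,0]
    - [0,0,0.006,0,0,0]
    - [0,0,0,0,0,0]

```text
time_s: 5.8
tcp_pos: [0.6352, 0.0501, 0.0457]
eef_rot: [180.0, -0.0, 0.0]
contact_force: [-1.6, -2.1, 0.3]
gripper_width: 0.0544
gripper_force: 20.0
```

>>> carry_out:
  targets:
    - [0,0,0,0,0,0]
    - [0,0,0,0,0,0]

```text
time_s: 6.05
tcp_pos: [0.635, 0.0502, 0.0456]
eef_rot: [180.0, -0.0, 0.0]
contact_force: [-1.3, -2.4, 3.5]
gripper_width: 0.0536
gripper_force: 20.0
```

>>> carry_out:
  targets:
    - [0,0,0,0,0,0]
    - [0,0,0,0,0,0]
    - [0,0,0,0,0,0]
    - [0,0,-0.03,0,0,0]
    - [0,0,-0.08,0,0,0]
  hand: 0.85

```text
time_s: 6.68
tcp_pos: [0.6336, 0.05, 0.0995]
eef_rot: [179.9, 0.2, -0.0]
contact_force: [0.1, 0.6, -0.6]
gripper_width: 0.0744
gripper_force: 0.0
```

>>> carry_out:
  targets:
    - [0,0,-0.1,0,0,0]
    - [-0.08,0.1,0,0,0,0]
    - [-0.08,0.1,0,0,0,0]
    - [-0.08,0.1,0,0,0,0]
    - [-0.08,0.1,0,0,0,0]

```text
time_s: 7.3
tcp_pos: [0.4777, -0.1461, 0.1514]
eef_rot: [180.0, -0.1, 0.0]
contact_force: [-0.2, -0.3, 0.2]
gripper_width: 0.0745
gripper_force: 0.0
```

Run:
```python
from h import *
s=r.get_state(); print(s["time_s"],s["tcp_pos"],s["eef_rot"],s["gripper_width"])
for n in("side","top"): cv2.imwrite(f"pics/{n}3.png",r.capture(n)[:,:,::-1])
crop("pics/side3.png",325,180,70,90,6,"pics/a.png"); crop("pics/top3.png",285,150,60,90,6,"pics/b.png")
cv2.imwrite("pics/ab3.png",np.hstack([cv2.imread("pics/a.png"),cv2.imread("pics/b.png")]))
```

```text
7.3 [ 0.47765872 -0.14612304  0.15138222] [ 1.79995743e+02 -1.12530573e-01  4.87792802e-02] 0.07445026774795038
```

View pics/ab3.png

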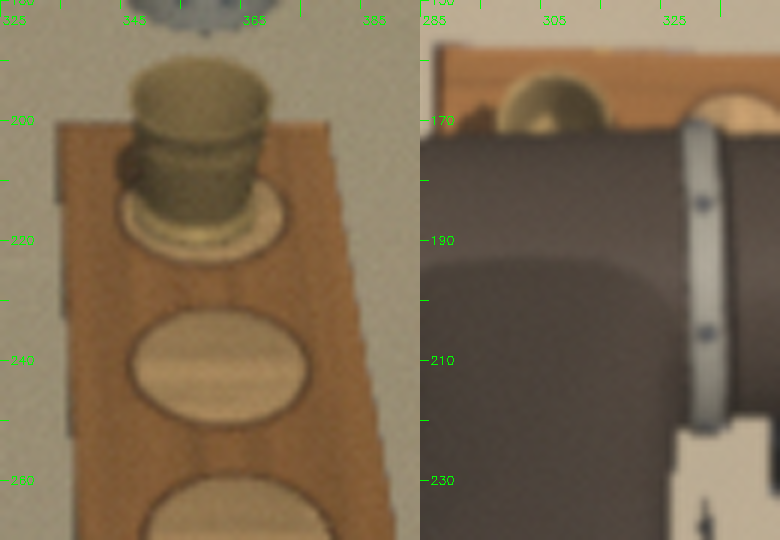

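The side crop shows the mortar's foot centre about 1.3 px left of its spot's centre (ring centre ~(359,216)), so it is about 3 mm off. I'll correct that later with a clear view. The bottle is next.

>>> carry_out:
  targets:
    - [-0.042,0.085,0,0,0,0]
    - [-0.04,0.084,0,0,0,0]
    - [0,0,0.04,0,0,0]
    - [0,0,0.07,0,0,0]
    - [0,0,0.07,0,0,0]
  hand: 0.62

```text
time_s: 8.02
tcp_pos: [0.4386, -0.2296, 0.0605]
eef_rot: [180.0, -0.2, -0.0]
contact_force: [-0.1, -0.1, -0.4]
gripper_width: 0.0545
gripper_force: 0.0
```

>>> carry_out:
  targets:
    - [0,0,0,0,0,0]
    - [0,0,0,0,0,0]

```text
time_s: 8.28
tcp_pos: [0.4388, -0.2295, 0.0615]
eef_rot: [180.0, -0.1, 0.0]
contact_force: [-0.6, 0.1, -0.0]
gripper_width: 0.054
gripper_force: 0.0
```

Run:
```python
from h import *
s=r.get_state(); print(s["time_s"],s["tcp_pos"],s["eef_rot"],s["gripper_width"])
for n in("side","top"): cv2.imwrite(f"pics/{n}4.png",r.capture(n)[:,:,::-1])
crop("pics/side4.png",205,230,110,110,5,"pics/a.png"); crop("pics/top4.png",285,150,60,110,5,"pics/b.png")
cv2.imwrite("pics/ab4.png",np.hstack([cv2.imread("pics/a.png"),cv2.imread("pics/b.png")[:,:245]]))
```

```text
8.275 [ 0.43880404 -0.22952027  0.06154056] [ 1.79969221e+02 -8.88272665e-02  4.32525039e-02] 0.05396750284787044
```

View pics/ab4.png

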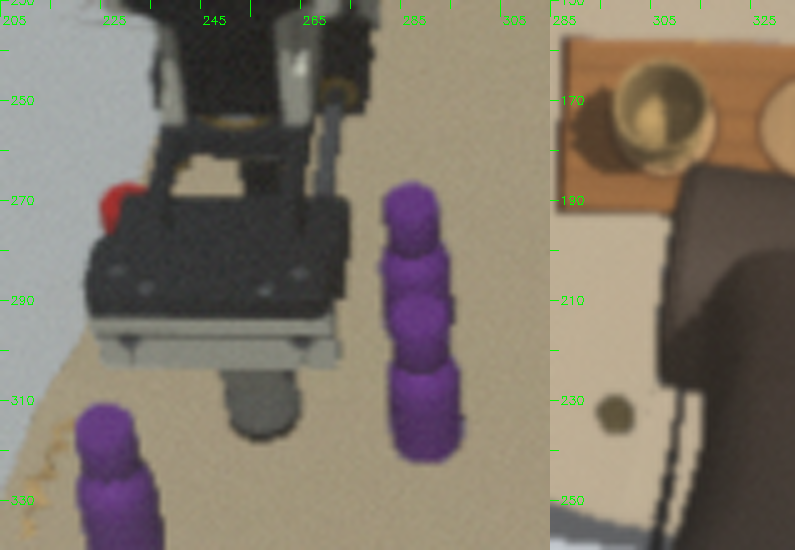

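>>> carry_out:
  targets:
    - [-0.009,0.01,0,0,0,0]
    - [0,0,0.04,0,0,0]
    - [0,0,0.038,0,0,0]
    - [0,0,0,0,0,0]
    - [0,0,0,0,0,0]

```text
time_s: 9.0
tcp_pos: [0.4336, -0.2346, 0.0219]
eef_rot: [180.0, -0.0, 0.0]
contact_force: [0.5, -0.2, -0.8]
gripper_width: 0.0546
gripper_force: 0.0
```

>>> carry_out:
  targets:
    - [0,0,0,0,0,0]
    - [0,0,0,0,0,0]
    - [0,0,0,0,0,0]
    - [0,0,0,0,0,0]
    - [0,0,0,0,0,0]
  hand: 0
  squeeze: 10

```text
time_s: 9.62
tcp_pos: [0.4334, -0.2344, 0.0213]
eef_rot: [180.0, -0.0, 0.0]
contact_force: [-0.3, 0.5, 4.0]
gripper_width: 0.0272
gripper_force: 10.0
```

Run:
```python
from h import *
s=r.get_state(); print(s["time_s"],s["tcp_pos"],s["gripper_width"])
# mortar: rim centre now seen T ; expected if centred
print("T expected rim px for T-frame spot", T.px([[.6339,.0519,.069]]))
print("T rim now at", T.at(((661-550)/5+285-.4,115/5+150-.4),.069))
```

```text
9.625 [ 0.4333577  -0.2344218   0.02127231] 0.027171556581032062
T expected rim px for T-frame spot [[307.05498957 169.72463612]]
T rim now at [0.62519799 0.05209242 0.069     ]
```

Run:
```python
from h import *
MOR=[(.0235,0),(.0235,.006),(.021,.012),(.026,.014),(.028,.055)]
def olive(n,box):
    im=cv2.imread(n).astype(int); b,g,q=np.moveaxis(im,2,0); x,y,w,h=box
    print("R-G"); print((q-g)[y:y+h:2,x:x+w:2]); print("R"); print(q[y:y+h:2,x:x+w:2])
olive("pics/top4.png",(294,158,28,30))
```

```text
R-G
[[43 42 42 42 43 41 42 40 41 40 38 36 35 35]
 [47 46 47 48 48 47 47 46 47 50 49 48 48 49]
 [45 47 48 47 42 36 29 27 34 41 46 48 48 48]
 [46 46 46 36 25 19 17 14 15 22 35 45 46 44]
 [45 47 44 27 21 16 17 14 13 13 19 42 48 48]
 [31 29 29 21 20 19 17 13 12 11 15 33 48 49]
 [24 22 26 21 20 26 28 17 13 13 11 24 45 48]
 [21 18 26 21 24 32 31 18 15 15 12 27 39 46]
 [21 19 23 23 28 32 32 19 14 13 17 35 38 48]
 [21 19 18 22 25 30 28 18 14 14 24 39 39 48]
 [21 21 16 17 21 26 26 19 16 22 29 38 42 46]
 [22 22 18 15 14 16 18 16 19 25 36 37 44 46]
 [23 22 20 16 18 22 23 22 29 30 21 26 35 40]
 [40 31 30 31 32 35 35 34 36 17  9 10 11 11]
 [45 46 46 46 47 44 43 42 37  9 11 11 10 11]]
R
[[171 171 173 172 172 172 171 170 171 168 179 178 171 171]
 [159 159 161 161 160 161 162 162 162 163 162 161 163 163]
 [155 158 157 160 165 159 150 144 154 158 159 159 159 159]
 [154 155 156 167 153 117 104  91  91 117 150 152 152 151]
 [158 159 165 153 123 111  99  84  80  80 114 156 158 159]
 [114 105 151 133 119 115 110  83  80  78  85 146 157 159]
 [ 90  89 150 128 124 154 162 100  87  83  77 128 149 160]
 [ 84  78 150 128 148 188 180 110  90  90  80 148 138 151]
 [ 85  78 128 134 162 189 185 117  88  86 100 182 142 159]
 [ 87  79 101 144 146 173 169 112  88  91 144 192 141 159]
 [ 85  81  80 105 140 150 157 114 104 141 169 181 139 150]
 [ 86  84  75  87  86 103 108 102 118 149 182 148 149 153]
 [ 89  85  82  74  89 112 127 127 152 152 112 103 127 139]
 [135 109 107 107 110 132 152 152 145  88  69  76  75  76]
 [152 153 151 149 150 147 143 142 127  70  76  80  79  78]]
```

Run:
```python
from h import *
print("held, finger z~.09:",S.px([[.635,.05,.09],[.635,.05,.105],[.63,.05,.105]]).round(1).tolist())
print("placed rim:",S.px([[.635,.05,.069],[.630,.05,.069]]).round(1).tolist(),"foot",S.px([[.635,.05,.014],[.63,.05,.014],[.635,.0265,.014]]).round(1).tolist())
print("T rim",T.px([[.635,.05,.069],[.627,.05,.069]]).round(1).tolist())
print("T start rim",T.px([[.437,-.074,.055]]).round(1).tolist(),"S",S.px([[.437,-.074,.055]]).round(1).tolist())
im=cv2.imread("pics/top0.png").astype(int); print((im[226:256:2,334:360:2,2]-im[226:256:2,334:360:2,1])); print(im[226:256:2,334:360:2,2])
```

```text
held, finger z~.09: [[359.3, 187.3], [359.5, 181.8], [357.3, 181.7]]
placed rim: [[358.9, 194.9], [356.7, 194.9]] foot [[358.0, 214.1], [355.8, 214.1], [358.4, 220.5]]
T rim [[307.7, 169.4], [307.6, 172.0]]
T start rim [[346.8, 240.0]] S [[265.7, 235.0]]
[[12 14 14 14 13 14 14 14 14 13 13 14 15]
 [13 14 14 14 14 15 14 14 15 14 13 14 15]
 [14 14 14 14 14 14 14 15 14 14 13 13 12]
 [13 13 14 15 19 17 17 15 15 14 13 12 12]
 [14 14 17 20 17 15 13 10 11 11 12 13 12]
 [13 14 21 18 16 16 10 10  9 11 15 11 13]
 [13 16 20 18 25 24 15 12  9  9 12 14 13]
 [14 16 19 22 27 25 12 13 10  9 13 13 13]
 [14 15 19 25 28 26 17 11 10  9 12 14 14]
 [14 14 20 22 28 25 17 10 10  9 13 15 14]
 [13 14 17 18 23 22 12 10 10 11 13 13 12]
 [15 13 12 17 18 16 12 10 13 12 13 13 13]
 [13 13 14 13 12 19 17 14 13 15 13 14 12]
 [14 12 12 13 11 13 13 13 14 13 13 12 12]
 [13 13 13 12 12 13 12 13 12 14 13 13 13]]
[[163 163 165 164 164 164 165 163 163 163 164 164 165]
 [164 165 165 165 165 166 164 164 164 164 164 165 166]
 [163 164 165 165 164 164 162 164 164 164 164 164 163]
 [163 164 166 165 150 128 113 116 142 160 164 163 163]
 [164 164 163 143 104  89  79  75  77 114 157 163 164]
 [164 164 146 108 105 101  75  71  69  73 130 162 164]
 [165 162 126 114 145 139  86  79  72  68  92 157 164]
 [164 161 124 138 162 148  87  81  77  68  83 154 165]
 [164 162 127 150 161 160 101  78  78  70  85 156 164]
 [165 160 138 135 156 149 101  78  76  70 106 162 165]
 [164 165 146 121 136 134  81  74  69  89 150 164 165]
 [164 164 157 127 118 107  83  82  98 148 164 165 164]
 [166 164 166 157 130 140 144 151 159 167 164 164 163]
 [164 165 165 165 162 164 165 164 165 165 163 163 164]
 [164 165 164 163 163 164 164 164 164 164 163 165 164]]
```

>>> carry_out:
  targets:
    - [0,0,-0.05,0,0,0]
    - [0,0,-0.08,0,0,0]
    - [0,0,-0.07,0,0,0]
    - [0.08,-0.04,0,0,0,0]
    - [0.08,-0.04,0,0,0,0]
  squeeze: 15

```text
time_s: 10.25
tcp_pos: [0.5141, -0.1941, 0.1219]
eef_rot: [-180.0, -0.1, -0.0]
contact_force: [-0.7, -0.3, -0.4]
gripper_width: 0.0273
gripper_force: 15.0
```

>>> carry_out:
  targets:
    - [0.08,-0.04,0,0,0,0]
    - [0.08,-0.04,0,0,0,0]
    - [0.08,-0.04,0,0,0,0]
    - [0.014,-0.008,0.05,0,0,0]
    - [0,0,0.06,0,0,0]

```text
time_s: 10.88
tcp_pos: [0.6411, -0.1296, 0.0651]
eef_rot: [-180.0, -0.0, 0.1]
contact_force: [0.3, 0.1, -0.9]
gripper_width: 0.0272
gripper_force: 15.0
```

>>> carry_out:
  targets:
    - [0,0,0.03,0,0,0]
    - [0,0,0.02,0,0,0]
    - [0,0,0,0,0,0]
    - [0,0,0,0,0,0]

```text
time_s: 11.38
tcp_pos: [0.6408, -0.1305, 0.0421]
eef_rot: [180.0, -0.1, 0.0]
contact_force: [-0.6, 0.0, 0.4]
gripper_width: 0.0272
gripper_force: 15.0
```

>>> carry_out:
  targets:
    - [0,0,0.006,0,0,0]
    - [0,0,0.005,0,0,0]
    - [0,0,0,0,0,0]
    - [0,0,0,0,0,0]

```text
time_s: 11.88
tcp_pos: [0.6402, -0.1304, 0.0356]
eef_rot: [180.0, -0.0, 0.0]
contact_force: [0.6, -0.4, -0.1]
gripper_width: 0.027
gripper_force: 15.0
```

>>> carry_out:
  targets:
    - [0,0,0,0,0,0]
    - [0,0,0,0,0,0]
    - [0,0,0,0,0,0]
    - [0,0,-0.04,0,0,0]
    - [0,0,-0.08,0,0,0]
  hand: 0.62

```text
time_s: 12.5
tcp_pos: [0.6388, -0.1304, 0.0944]
eef_rot: [180.0, 0.2, -0.0]
contact_force: [0.9, 0.5, -0.4]
gripper_width: 0.0542
gripper_force: 0.0
```

>>> carry_out:
  targets:
    - [0,0,-0.1,0,0,0]
    - [-0.06,-0.1,0,0,0,0]
    - [-0.06,-0.1,0,0,0,0]
    - [-0.06,-0.1,0,0,0,0]
    - [-0.06,-0.1,0,0,0,0]

```text
time_s: 13.12
tcp_pos: [0.5192, 0.0709, 0.1458]
eef_rot: [-180.0, -0.0, -0.0]
contact_force: [1.2, 1.1, -0.8]
gripper_width: 0.0539
gripper_force: 0.0
```

>>> carry_out:
  targets:
    - [-0.06,-0.1,0,0,0,0]
    - [-0.06,-0.1,0,0,0,0]
    - [-0.015,-0.1,0,0,0,0]
    - [0,-0.05,0,0,0,0]
    - [0,0,0,0,0,0]

```text
time_s: 13.75
tcp_pos: [0.4527, 0.2461, 0.1455]
eef_rot: [-180.0, -0.0, 0.1]
contact_force: [0.0, 0.1, -0.3]
gripper_width: 0.0541
gripper_force: 0.0
```

Run:
```python
from h import *
s=r.get_state(); print(s["time_s"],s["tcp_pos"],s["gripper_width"])
for n in("side","top"): cv2.imwrite(f"pics/{n}5.png",r.capture(n)[:,:,::-1])
crop("pics/side5.png",328,178,70,120,5,"pics/a.png"); crop("pics/top5.png",285,152,102,84,4,"pics/b.png")
A=cv2.imread("pics/a.png");B=cv2.imread("pics/b.png"); B=cv2.copyMakeBorder(B,0,A.shape[0]-B.shape[0],0,0,cv2.BORDER_CONSTANT)
cv2.imwrite("pics/ab5.png",np.hstack([A,B]))
```

```text
13.75 [0.45273676 0.24609678 0.14550012] 0.05411197254042043
```

View pics/ab5.png

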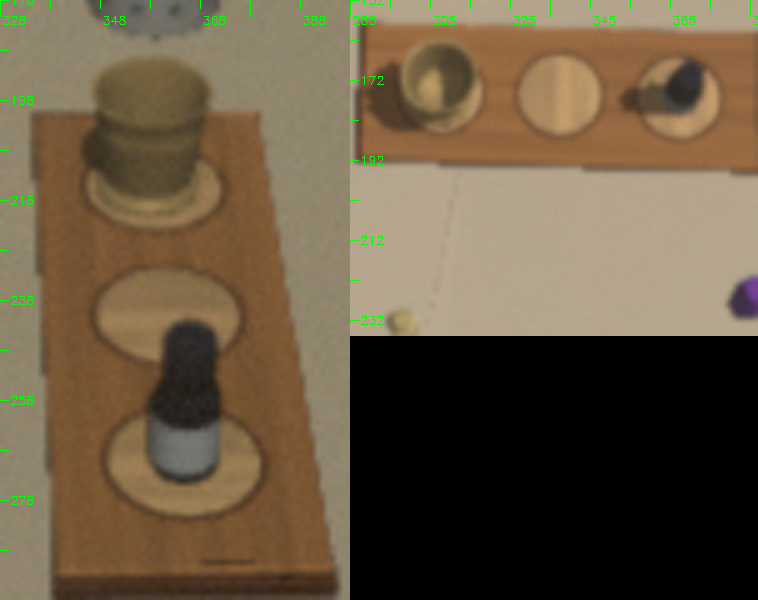

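The bottle sits in the middle of its spot: base at (364.5,270) against ring centre (364.7,270). The mortar stands about 3 mm short in x and 1.5 mm over in y, and I'll nudge it after the spool. Now the spool.

>>> carry_out:
  targets:
    - [0,-0.008,0.05,0,0,0]
    - [0,0,0.08,0,0,0]
    - [0,0,0.08,0,0,0]
    - [0,0,0.047,0,0,0]
    - [0,0,0,0,0,0]
  hand: 0.72

```text
time_s: 14.48
tcp_pos: [0.452, 0.2463, 0.0155]
eef_rot: [179.8, 0.2, -0.1]
contact_force: [-0.2, 0.1, 0.6]
gripper_width: 0.0629
gripper_force: 0.0
```

>>> carry_out:
  targets:
    - [0,0,0,0,0,0]
    - [0,0,0,0,0,0]
    - [0,0,0,0,0,0]
    - [0,0,0,0,0,0]
    - [0,0,0,0,0,0]
  hand: 0
  squeeze: 8

```text
time_s: 15.1
tcp_pos: [0.4532, 0.2492, 0.0181]
eef_rot: [-179.9, -0.1, 0.0]
contact_force: [-0.6, -0.7, 7.2]
gripper_width: 0.0404
gripper_force: 8.0
```

Run:
```python
from h import *
s=r.get_state(); print(s["time_s"],s["tcp_pos"],s["gripper_width"])
```

```text
15.1 [0.45323264 0.2492157  0.0181323 ] 0.04043507617082294
```

>>> carry_out:
  targets:
    - [0,0,0,0,0,0]
    - [0,0,-0.05,0,0,0]
    - [0,0,-0.08,0,0,0]
    - [0,0,-0.07,0,0,0]
    - [0,0.1,0,0,0,0]
  squeeze: 15

```text
time_s: 15.72
tcp_pos: [0.4547, 0.2015, 0.1202]
eef_rot: [-179.7, -0.3, 0.2]
contact_force: [-0.1, -0.1, -0.9]
gripper_width: 0.0402
gripper_force: 15.0
```

>>> carry_out:
  targets:
    - [0,0.1,0,0,0,0]
    - [0,0.1,0,0,0,0]
    - [0,0.1,0,0,0,0]
    - [0,0.1,0,0,0,0]
    - [0.05,0.08,0,0,0,0]

```text
time_s: 16.35
tcp_pos: [0.4764, -0.0431, 0.1176]
eef_rot: [-180.0, -0.0, 0.0]
contact_force: [1.1, 1.3, -1.2]
gripper_width: 0.0402
gripper_force: 15.0
```

>>> carry_out:
  targets:
    - [0.1,0,0,0,0,0]
    - [0.1,0,0,0,0,0]
    - [0.1,0,0,0,0,0]
    - [0.02,0,0,0,0,0]
    - [0,0,0,0,0,0]

```text
time_s: 16.98
tcp_pos: [0.6371, -0.0414, 0.1162]
eef_rot: [180.0, 0.1, -0.0]
contact_force: [-0.5, 0.1, -0.6]
gripper_width: 0.0405
gripper_force: 15.0
```

>>> carry_out:
  targets:
    - [0,0,0.06,0,0,0]
    - [0,0,0.06,0,0,0]
    - [0,0,0.03,0,0,0]
    - [0,0,0,0,0,0]
    - [0,0,0,0,0,0]

```text
time_s: 17.6
tcp_pos: [0.6382, -0.0412, 0.0434]
eef_rot: [-180.0, -0.1, 0.0]
contact_force: [0.2, -0.5, -0.1]
gripper_width: 0.0403
gripper_force: 15.0
```

>>> carry_out:
  targets:
    - [0,0,0.01,0,0,0]
    - [0,0,0.006,0,0,0]
    - [0,0,0.004,0,0,0]
    - [0,0,0,0,0,0]
    - [0,0,0,0,0,0]

```text
time_s: 18.23
tcp_pos: [0.6377, -0.0414, 0.0323]
eef_rot: [180.0, -0.0, 0.0]
contact_force: [-1.7, 0.3, 1.7]
gripper_width: 0.0402
gripper_force: 15.0
```

>>> carry_out:
  targets:
    - [0,0,0,0,0,0]
    - [0,0,0,0,0,0]
    - [0,0,0,0,0,0]
    - [0,0,-0.04,0,0,0]
    - [0,0,-0.08,0,0,0]
  hand: 0.62

```text
time_s: 18.85
tcp_pos: [0.6363, -0.0416, 0.0908]
eef_rot: [180.0, 0.2, -0.0]
contact_force: [1.2, -0.1, 1.1]
gripper_width: 0.0543
gripper_force: 0.0
```

>>> carry_out:
  targets:
    - [0,0,-0.08,0,0,0]
    - [0,0,0,0,0,0]
    - [0,0,0,0,0,0]
  hand: 0.82

```text
time_s: 19.23
tcp_pos: [0.6374, -0.0413, 0.1319]
eef_rot: [-180.0, 0.0, -0.0]
contact_force: [0.6, 0.1, 0.1]
gripper_width: 0.0709
gripper_force: 0.0
```

>>> carry_out:
  targets:
    - [-0.005,-0.1,0,0,0,0]
    - [0,-0.083,0,0,0,0]
    - [0,0,0.06,0,0,0]
    - [0,0,0.07,0,0,0]
    - [0,0,0.043,0,0,0]

```text
time_s: 19.85
tcp_pos: [0.6333, 0.0499, 0.0423]
eef_rot: [179.9, 0.2, 0.0]
contact_force: [0.4, 0.0, 0.1]
gripper_width: 0.0721
gripper_force: 0.0
```

>>> carry_out:
  targets:
    - [0,0,0,0,0,0]
    - [0,0,0,0,0,0]
    - [0,0,0,0,0,0]
    - [0,0,0,0,0,0]
    - [0,0,0,0,0,0]
  hand: 0
  squeeze: 8

```text
time_s: 20.48
tcp_pos: [0.6352, 0.0501, 0.046]
eef_rot: [-180.0, -0.0, 0.0]
contact_force: [-1.0, 0.2, -1.3]
gripper_width: 0.0548
gripper_force: 8.0
```

>>> carry_out:
  targets:
    - [0,0,0,0,0,0]
    - [0,0,-0.01,0,0,0]
    - [0.006,0.003,0,0,0,0]
    - [0,0,0,0,0,0]
  squeeze: 15

```text
time_s: 20.98
tcp_pos: [0.6384, 0.0486, 0.0505]
eef_rot: [-180.0, -0.0, -0.0]
contact_force: [-0.3, 0.6, -3.1]
gripper_width: 0.054
gripper_force: 15.0
```

>>> carry_out:
  targets:
    - [0,0,0.006,0,0,0]
    - [0,0,0.003,0,0,0]
    - [0,0,0,0,0,0]
    - [0,0,0,0,0,0]

```text
time_s: 21.48
tcp_pos: [0.6381, 0.0486, 0.046]
eef_rot: [180.0, 0.0, 0.0]
contact_force: [-1.0, -1.4, -0.5]
gripper_width: 0.0542
gripper_force: 15.0
```

>>> carry_out:
  targets:
    - [0,0,0,0,0,0]
    - [0,0,0,0,0,0]
    - [0,0,0,0,0,0]
    - [0,0,-0.03,0,0,0]
    - [0,0,-0.08,0,0,0]
  hand: 0.82

```text
time_s: 22.1
tcp_pos: [0.637, 0.0482, 0.1006]
eef_rot: [179.9, 0.2, -0.0]
contact_force: [0.4, 0.2, -0.3]
gripper_width: 0.0717
gripper_force: 0.0
```

>>> carry_out:
  targets:
    - [0,0,-0.1,0,0,0]
    - [-0.09,-0.08,0,0,0,0]
    - [-0.09,-0.08,0,0,0,0]
    - [-0.09,-0.08,0,0,0,0]
    - [-0.09,-0.08,0,0,0,0]

```text
time_s: 22.72
tcp_pos: [0.457, 0.2098, 0.1524]
eef_rot: [-179.9, -0.1, 0.0]
contact_force: [0.9, 2.1, 0.8]
gripper_width: 0.0715
gripper_force: 0.0
```

Run:
```python
from h import *
s=r.get_state(); print(s["time_s"],s["tcp_pos"],s["gripper_width"])
for n in("side","top"): cv2.imwrite(f"pics/{n}6.png",r.capture(n)[:,:,::-1])
crop("pics/side6.png",330,180,66,110,5,"pics/a.png"); crop("pics/top6.png",286,154,84,84,5,"pics/b.png")
A=cv2.imread("pics/a.png");B=cv2.imread("pics/b.png"); B=cv2.copyMakeBorder(B,0,A.shape[0]-B.shape[0],0,0,cv2.BORDER_CONSTANT)
cv2.imwrite("pics/ab6.png",np.hstack([A,B]))
```

```text
22.725 [0.45703775 0.20980043 0.15242192] 0.07154111823477946
```

View pics/ab6.png

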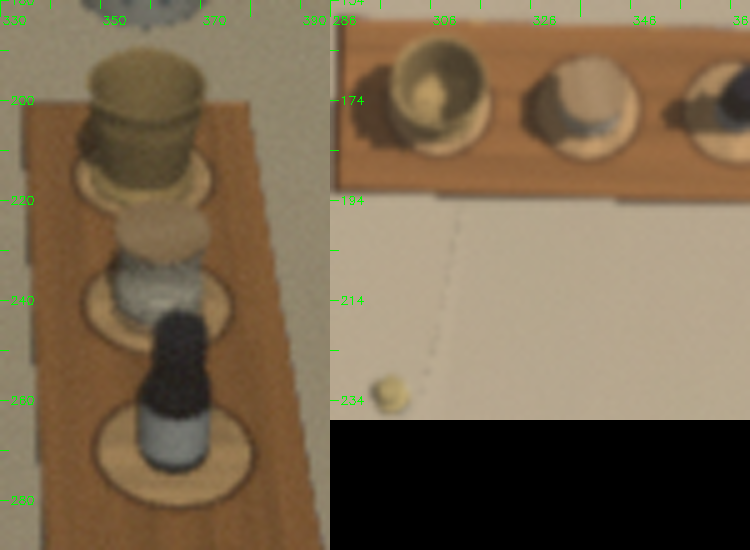

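Side crop: the mortar, spool and bottle bases all sit on their ring centres within about 2 mm (rings at x≈359, 361 and 364.5). The top crop agrees. Next, the weight's position.

Run:
```python
from h import *
p=S.at((282.1,216.0),0); print("S base",p[:2]+[0,.0115])
print("T body",T.at((297.6,232.2),.012)[:2], "T knob",T.at((298.2,231.6),.028)[:2])
im=cv2.imread("pics/top6.png").astype(int); d=(im[224:242,288:308,2]-im[224:242,288:308,0]); print(d)
im=cv2.imread("pics/side0.png").astype(int); d=(im[198:222,270:294,2]-im[198:222,270:294,0]); print(d)
```

```text
S base [0.45759451 0.07027135]
T body [0.45712929 0.06973387] T knob [0.45677989 0.06734252]
[[41 40 40 39 39 40 40 41 39 40 40 40 40 40 39 39 41 39 38 39]
 [40 39 41 39 40 40 40 40 40 40 40 40 40 40 40 39 40 40 40 40]
 [39 40 40 40 40 39 39 39 39 40 40 39 40 40 40 39 40 40 41 42]
 [40 41 40 40 40 41 39 39 40 40 39 39 40 40 40 40 39 39 39 41]
 [41 40 40 41 40 41 40 39 39 42 44 42 40 40 39 40 38 37 38 40]
 [39 40 40 39 40 39 40 40 41 53 58 50 46 42 39 40 40 39 40 40]
 [41 40 40 40 40 40 38 45 53 63 66 64 58 46 40 39 40 40 40 40]
 [40 41 40 41 40 38 34 45 61 68 69 69 66 50 41 39 39 39 39 40]
 [40 40 41 40 38 37 31 42 62 68 68 70 72 62 44 39 37 39 40 39]
 [40 40 40 40 39 39 32 38 55 63 65 68 73 63 45 40 39 41 39 39]
 [41 40 40 40 40 39 37 37 48 55 61 68 68 52 41 40 40 39 40 40]
 [40 41 40 39 40 39 40 40 50 61 65 64 51 36 37 40 40 40 39 39]
 [41 40 39 40 40 40 38 38 40 47 50 43 34 35 38 40 40 39 39 39]
 [40 40 40 39 39 39 39 40 37 40 39 38 36 38 39 39 40 39 39 39]
 [39 40 39 39 38 40 39 38 39 39 39 39 39 38 40 40 40 40 39 40]
 [40 39 40 38 38 39 40 38 40 38 40 39 39 41 39 40 40 39 39 39]
[... 1228 characters left out ...]
35 33 33 35 35 33 33 35]
 [31 34 33 33 33 34 34 32 34 37 41 44 47 46 45 38 33 33 36 33 33 33 32 35]
 [33 32 35 32 33 34 34 31 34 36 41 44 43 43 41 38 32 33 35 33 36 33 35 34]
 [32 32 32 31 32 33 36 32 30 32 39 40 40 41 38 32 28 34 33 33 34 34 33 33]
 [32 32 34 32 31 32 34 34 33 31 36 39 37 37 33 30 32 30 34 35 35 33 33 34]
 [34 33 33 32 33 34 33 34 34 33 33 32 34 33 31 32 30 32 34 32 36 32 35 33]
 [33 34 33 32 34 33 34 35 32 35 35 32 32 35 35 35 33 34 33 35 33 33 33 32]
 [34 37 35 32 34 33 36 35 32 35 34 32 34 33 33 33 36 32 33 33 32 35 36 33]
 [36 35 33 33 34 35 35 32 33 32 34 35 34 35 36 35 32 35 33 36 34 35 34 34]
 [32 34 33 34 35 33 32 34 34 35 34 35 32 35 35 34 33 35 34 34 35 36 35 34]]
```

>>> carry_out:
  targets:
    - [-0.001,0.1,0,0,0,0]
    - [0,0.1,0,0,0,0]
    - [0,0.079,0.04,0,0,0]
    - [0,0,0.09,0,0,0]
    - [0,0,0.09,0,0,0]
  hand: 0.6

```text
time_s: 23.45
tcp_pos: [0.4589, 0.0688, 0.0415]
eef_rot: [-179.9, -0.2, -0.1]
contact_force: [0.5, -0.1, 0.1]
gripper_width: 0.0525
gripper_force: 0.0
```

>>> carry_out:
  targets:
    - [0,0,0.04,0,0,0]
    - [0,0,0.016,0,0,0]
    - [0,0,0,0,0,0]
    - [0,0,0,0,0,0]

```text
time_s: 23.95
tcp_pos: [0.4585, 0.0695, 0.0141]
eef_rot: [-179.9, -0.1, 0.0]
contact_force: [-0.0, -0.2, -0.3]
gripper_width: 0.0525
gripper_force: 0.0
```

>>> carry_out:
  targets:
    - [-0.002,0,0.005,0,0,0]
    - [0,0,0,0,0,0]

```text
time_s: 24.2
tcp_pos: [0.4566, 0.0692, 0.0109]
eef_rot: [-180.0, -0.0, 0.0]
contact_force: [0.5, -0.2, -0.7]
gripper_width: 0.0526
gripper_force: 0.0
```

>>> carry_out:
  targets:
    - [0,0,0,0,0,0]
    - [0,0,0,0,0,0]
    - [0,0,0,0,0,0]
    - [0,0,0,0,0,0]
    - [0,0,0,0,0,0]
  hand: 0
  squeeze: 10

```text
time_s: 24.82
tcp_pos: [0.4566, 0.0691, 0.0106]
eef_rot: [180.0, 0.0, 0.0]
contact_force: [0.2, 0.7, 0.7]
gripper_width: 0.0222
gripper_force: 10.0
```

>>> carry_out:
  targets:
    - [0,0,0,0,0,0]
    - [0,0,-0.05,0,0,0]
    - [0,0,-0.08,0,0,0]
    - [0,0,-0.1,0,0,0]
    - [0,0,0,0,0,0]
  squeeze: 12

```text
time_s: 25.45
tcp_pos: [0.4589, 0.0703, 0.1292]
eef_rot: [-179.8, -0.4, 0.0]
contact_force: [0.4, -0.0, -1.7]
gripper_width: 0.0221
gripper_force: 12.0
```

>>> carry_out:
  targets:
    - [0,0.11,0,0,0,0]
    - [0,0.11,0,0,0,0]
    - [0.1,0,0,0,0,0]
    - [0.1,0,0,0,0,0]
    - [0.1,0,0,0,0,0]

```text
time_s: 26.08
tcp_pos: [0.6077, -0.0413, 0.1244]
eef_rot: [-180.0, 0.1, -0.0]
contact_force: [0.2, 1.0, 0.2]
gripper_width: 0.0222
gripper_force: 12.0
```

>>> carry_out:
  targets:
    - [0.061,0,0,0,0,0]
    - [0,0,0.05,0,0,0]
    - [0,0,0.03,0,0,0]
    - [0,0,0,0,0,0]
    - [0,0,0,0,0,0]

```text
time_s: 26.7
tcp_pos: [0.6373, -0.0408, 0.0862]
eef_rot: [180.0, -0.0, 0.0]
contact_force: [-0.6, -0.5, -0.1]
gripper_width: 0.0218
gripper_force: 12.0
```

Run:
```python
from h import *
s=r.get_state(); print(s["time_s"],s["tcp_pos"],s["eef_rot"],s["gripper_width"])
cv2.imwrite("pics/side7.png",r.capture("side")[:,:,::-1]); crop("pics/side7.png",330,190,70,90,6,"pics/side7c.png")
```

```text
26.7 [ 0.63734069 -0.04079884  0.08620777] [ 1.79994129e+02 -4.34167862e-02  3.00858851e-02] 0.02182814909968087
```

View pics/side7c.png

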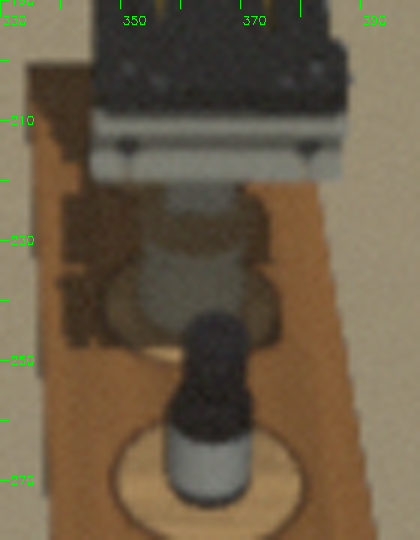

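The finger centre is at about (363.5,222) over the spool's flange at about (362.6,227). Allowing for parallax that is on centre, so I'll lower it.

>>> carry_out:
  targets:
    - [0,0,0.014,0,0,0]
    - [0,0,0.008,0,0,0]
    - [0,0,0.005,0,0,0]
    - [0,0,0,0,0,0]
    - [0,0,0,0,0,0]

```text
time_s: 27.38
tcp_pos: [0.6372, -0.0409, 0.0721]
eef_rot: [180.0, -0.0, 0.0]
contact_force: [-1.0, 0.3, -0.5]
gripper_width: 0.0221
gripper_force: 12.0
```

>>> carry_out:
  targets:
    - [0,0,0.003,0,0,0]
    - [0,0,0,0,0,0]
    - [0,0,0,0,0,0]

```text
time_s: 27.75
tcp_pos: [0.6372, -0.0409, 0.0706]
eef_rot: [-180.0, -0.0, 0.0]
contact_force: [-0.3, 0.3, -1.1]
gripper_width: 0.0217
gripper_force: 12.0
```

>>> carry_out:
  targets:
    - [0,0,0.0015,0,0,0]
    - [0,0,0,0,0,0]
    - [0,0,0,0,0,0]

```text
time_s: 28.12
tcp_pos: [0.6371, -0.0409, 0.0698]
eef_rot: [180.0, 0.0, 0.0]
contact_force: [-0.6, 0.2, -1.1]
gripper_width: 0.022
gripper_force: 12.0
```

>>> carry_out:
  targets:
    - [0,0,0,0,0,0]
    - [0,0,0,0,0,0]
    - [0,0,0,0,0,0]
    - [0,0,-0.02,0,0,0]
    - [0,0,-0.06,0,0,0]
  hand: 0.5

```text
time_s: 28.75
tcp_pos: [0.6361, -0.0411, 0.1092]
eef_rot: [180.0, 0.2, -0.0]
contact_force: [0.2, -0.2, -0.3]
gripper_width: 0.0437
gripper_force: 0.0
```

>>> carry_out:
  targets:
    - [0,0,-0.1,0,0,0]
    - [0,0,-0.06,0,0,0]
    - [-0.09,-0.08,0,0,0,0]
    - [-0.09,-0.08,0,0,0,0]
    - [-0.09,-0.08,0,0,0,0]

```text
time_s: 29.38
tcp_pos: [0.501, 0.0799, 0.1906]
eef_rot: [-180.0, -0.1, -0.0]
contact_force: [0.6, 1.9, 0.3]
gripper_width: 0.0439
gripper_force: 0.0
```

>>> carry_out:
  targets:
    - [-0.08,-0.08,0,0,0,0]
    - [0,-0.11,0,0,0,0]
    - [0,-0.11,0,0,0,0]
    - [0,0,0,0,0,0]

```text
time_s: 29.88
tcp_pos: [0.4623, 0.2324, 0.1907]
eef_rot: [-179.9, -0.1, 0.2]
contact_force: [0.7, -0.2, 0.1]
gripper_width: 0.0438
gripper_force: 0.0
```

Run:
```python
from h import *
s=r.get_state(); print(s["time_s"],s["tcp_pos"],s["contact_force"])
for n in("side","top"): cv2.imwrite(f"pics/{n}8.png",r.capture(n)[:,:,::-1])
crop("pics/side8.png",330,180,66,110,5,"pics/a.png"); crop("pics/top8.png",286,150,94,60,5,"pics/b.png")
A=cv2.imread("pics/a.png");B=cv2.imread("pics/b.png"); B=cv2.copyMakeBorder(B,0,A.shape[0]-B.shape[0],0,0,cv2.BORDER_CONSTANT)
cv2.imwrite("pics/ab8.png",np.hstack([A,B]))
```

```text
29.875 [0.46225474 0.23244589 0.19066848] [ 0.6530634  -0.1560236   0.09312151]
```

View pics/ab8.png

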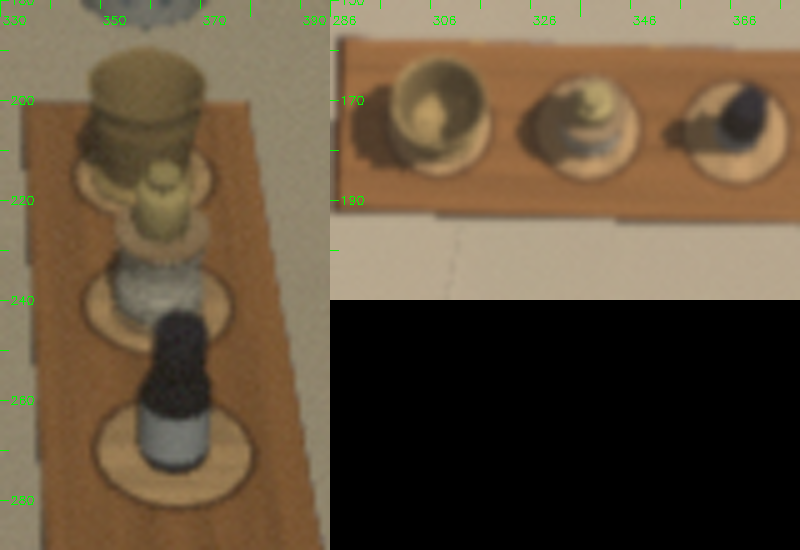

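The last pictures show everything upright and centred. The mortar, spool and bottle stand on their rings, and the weight is at about (362,220) in the middle of the spool's top. The arm is clear, so I'm handing in.

```bash
python3 -c "
from plant import r
print(r.close_job())"
```

```text
the job is handed in; nothing more can be done
None
```

The job is handed in at about 30 s: the last pictures showed the mortar, bottle and spool upright within about 2 mm of their spot centres, the brass weight centred on the spool, and no contact made with the mug or tape roll.

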